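# Snap the trim ring onto the repaired loudspeaker

## Task

The repaired loudspeaker lies on its back and the four sections of its silver clip-on trim ring still stand up around the big driver. Press the ring down with your fingertips, section by section, until all four have clicked fully home, without touching the delicate cone and without banging on the ring. Leave the speaker where it lies - do not lift, tip or shove it - and leave the screwdriver, jar and capacitor alone.

Things in the scene. Friction and masses are not known exactly. Their poses are not given: they have to be found in the camera images.
- speaker: Dark wood loudspeaker lying on its back, driver side up, loose, 1.9 to 2.7 kg. Origin on the bench below the axis of the big driver; z up; x towards the small black tweeter (axis at x +134 mm, dome top 120 mm above the bench). Cabinet: x -95..+175, y -95..+95 mm, front panel 110 mm above the bench. The driver has a silver trim ring (radii 57 to 81 mm) in four quarter sections.
- cone: The delicate black cone of the big driver with its grey dust cap, inside the ring (radius 52 mm), in a recess of radius 55 mm: its rim is 7 mm and its dust cap about 11 mm below the front panel. Origin on the driver axis, 87 mm above the bench. Must not be touched.
- press_far (a point): Middle of the top face of the ring section on the +x side (towards the small tweeter) of the driver; moves with it. The section is a quarter ring 24 mm wide (radially), its middle 69 mm from the driver axis. Its flat top is silver, its lower 9 mm is orange and is seen only while it stands up.
- ring_far (a joint): How far the far ring section is pressed straight down, m: 0 = standing up (top 123 mm above the bench), 0.009 = home on its stop (top 114 mm). Starts at about 0.001. Resists with 6 to 9 N at most, about half way; past about 0.006 its clip snaps it home and holds it; let go well before that, it springs back. Does not tip, wherever pressed; sections move independently.
- press_left (a point): Middle of the top face of the ring section on the +y side of the driver; moves with it. The section is a quarter ring 24 mm wide (radially), its middle 69 mm from the driver axis. Its flat top is silver, its lower 9 mm is orange and is seen only while it stands up.
- ring_left (a joint): How far the left ring section is pressed straight down, m: 0 = standing up (top 123 mm above the bench), 0.009 = home on its stop (top 114 mm). Starts at about 0.001. Resists with 6 to 9 N at most, about half way; past about 0.006 its clip snaps it home and holds it; let go well before that, it springs back. Does not tip, wherever pressed; sections move independently.
- press_near (a point): Middle of the top face of the ring section on the -x side (away from the tweeter) of the driver; moves with it. The section is a quarter ring 24 mm wide (radially), its middle 69 mm from the driver axis. Its flat top is silver, its lower 9 mm is orange and is seen only while it stands up.
- ring_near (a joint): How far the near ring section is pressed straight down, m: 0 = standing up (top 123 mm above the bench), 0.009 = home on its stop (top 114 mm). Starts at about 0.001. Resists with 6 to 9 N at most, about half way; past about 0.006 its clip snaps it home and holds it; let go well before that, it springs back. Does not tip, wherever pressed; sections move independently.
- press_right (a point): Middle of the top face of the ring section on the -y side of the driver; moves with it. The section is a quarter ring 24 mm wide (radially), its middle 69 mm from the driver axis. Its flat top is silver, its lower 9 mm is orange and is seen only while it stands up.
- ring_right (a joint): How far the right ring section is pressed straight down, m: 0 = standing up (top 123 mm above the bench), 0.009 = home on its stop (top 114 mm). Starts at about 0.001. Resists with 6 to 9 N at most, about half way; past about 0.006 its clip snaps it home and holds it; let go well before that, it springs back. Does not tip, wherever pressed; sections move independently.
- screwdriver: Screwdriver with a yellow handle, 180 mm long, lying on the bench beside the speaker, along its own x. Bystander.
- jar: Amber screw-top jar with a blue cap, 54 mm across, 70 mm high, standing on the bench; origin at its underside. Bystander.
- capacitor: Blue can capacitor, 35 mm across, 55 mm high with two brass terminals, standing on the bench; origin at its underside. Bystander.

How it is judged:
At the end, for the whole second after the job is handed in: All four ring sections are pressed in by more than 7.8 of their 9 mm; the speaker lies flat (within 0.03 rad), at rest, within 30 mm of where it was; screwdriver, jar and capacitor within 20 mm of where they were (value of joint each of ring_far, ring_left, ring_near, ring_right above 0.0078 m and distance of speaker from where it was at the start of the episode below 0.03 m and angle between speaker's own z axis and vertical below 0.03 rad and linear speed of speaker below 0.01 m/s and distance of each of screwdriver, jar, capacitor from where it was at the start of the episode below 0.02 m); the robot touches nothing.
It fails at once if the cone was touched (over 0.5 N) (contact force between any of the arm, the fingers and cone above 0.5 N).
It fails at once if the speaker was struck or pressed with over 70 N (contact force between any of the fingers, the arm and speaker above 70 N).
It fails at once if the speaker was lifted over 8 mm, tipped over 0.08 rad or shoved over 30 mm (height (world z) of speaker above 0.008 m or angle between speaker's own z axis and vertical above 0.08 rad or distance of speaker from where it was at the start of the episode above 0.03 m).
It fails at once if the screwdriver, jar or capacitor was moved over 20 mm (distance of any of screwdriver, jar, capacitor from where it was at the start of the episode above 0.02 m).
It also fails if it takes over 45 s, if anything falls off the work surface, if the arm or the gripper's body presses on something with over 40 N, if the wrist force passes 120 N, or if a joint passes its speed limit or range.

## Robot

A 7-joint arm with a two-finger parallel gripper is mounted at the origin on the work surface. World frame = base frame: x ahead of the robot, y to its left, z up, the work surface at z = 0. Lengths are in m, angles in rad, forces in N, time in s.
With the tool pointing down it reaches from about 0.4 to 0.925 m from the base axis. Payload 4.1 kg.
Tool frame: the origin (TCP) lies midway between the tips of the shut fingers; the grasp point (between the pads) lies 19 mm behind it; z points along the fingers, y is the direction in which the jaws open and shut (so a half turn about z gives the same grasp; the last joint's range is limited). The gripper opens to 85 mm and grips with 20 to 120 N. Pads are 22 mm wide; open, the fingers measure 114 mm over their backs; the gripper's body (76 mm by 85 mm) begins 54 mm behind the grasp point. The pads swing forward as they close: fully open they stand 13 mm farther back than shut.
Start: joints at [-1.39, 0.398, 0.045, 1.537, -0.019, 1.207, -0.051], TCP at [0.179, 0.625, 0.231] pointing down, gripper open.
Joint ranges: [-2.82, 2.82], [-0.49, 2.23], [-1.37, 1.46], [0, 2.46], [-1.36, 4.5], [0.23, 2], [-2.94, 2.94]. Speed limits (rad/s): [2.57, 2.57, 3.14, 3.14, 3.14, 3.14, 3.14].

## Interface

Orientations are given as a 3x3 rotation matrix whose columns are the frame's x, y, z axes.
In Python, from plant import bot gives the robot as it stands.
- The arm moves only by the tool drive_tool, never from a script. Its argument "increments" is a list of rows, each a list of 7 numbers: the shift along the world's x, y, z each as a share of 25 mm, from -1 to 1, then the turn, a rotation vector about the world's x, y, z each as a share of 4 degrees, from -1 to 1, then the gripper's target within -1 to 1 (fully open at 1, half-way at 0, shut at -1). A call has 1 to 8 rows; each row shifts and turns the pose as measured when the row begins; what a row does not reach is not made up. A row lasts 1/12 s, in which the tool goes at most 41.7 mm and 7.16 degrees, less where a joint would pass 70% of its speed; a pose out of reach is approached as far as the arm can. A call with a number of a shift or a turn outside -1 to 1 is refused whole. A call with a gripper value outside its range is refused whole. The fingers move at their own pace and stop on an object; "force" is the grip in N (left out, the last holds). Time passes only in rows, so rows that do not move let the fingers close. It gives the time, the measured TCP pose, the force and the opening at its end, in the units of the state.
- bot.sense(): the state, without advancing time (a new reading comes with each control period).
- bot.snapshot(name): name is "scene" or "top"; returns a dict with "color" (400x640x3 uint8, red, green, blue), "intrinsics" (3x3 intrinsics, pixels), "extrinsics" (4x4, takes a point from camera to world coordinates). Camera axes: x right, y up, looking along -z (the intrinsics and any distortion apply to the point x, -y, -z); pixel columns grow to the right and rows downward; lengths in m; the calibration is good to about 2 mm. A picture is of the moment at which its call begins. There is no depth.
- bot.sign_off(): hands the job in, once; it reports no verdict.
Trained networks look in a picture, given as the dict that the camera call returned (one of the last four; its "shot" number tells which), for a name from the list of things; names that differ only in an ending like _2 or _b are one class to them, and where a whole thing is asked for, a point or a joint stands for the part that bears it (a point fixed in the world has none). Each returns a list of dicts, best first, with "score" (0 to 1); they miss things now and then, are a little off and sometimes report something else, mostly with a low value. They report only what shows in the picture. A call takes as long as a camera call.
- bot.spot_in(picture, label): "rect" ([left, top, width, height] in pixels, round what is visible of it).
- bot.regions_of(picture, label): "pixels" (400x640 bool, what is visible of it) and "rect" ([left, top, width, height] in pixels, round what is visible of it).
- bot.spot_point(picture, label): "uv" ([column, row] in pixels: a listed point, or the origin of a listed thing).
The state is a dict: "clock": time; "joint_pos": joint angles; "qd": joint speeds; "effort": joint torques, N m; "position": TCP position; "ee_rot": TCP orientation; "force": force on the tool from outside, world axes, zero at the start; "torque": the same for the moment, N m; "gripper_width": finger opening in m.
Only numpy, scipy, OpenCV 4.12 (cv2) and the standard library are available. Lean on these libraries where they do the work, as an engineer would, in place of code of your own. Each camera call takes 0.05 s, during which the arm holds its last target.

## Working session

There is one attempt and no reset: what is moved stays moved. The work goes in short steps, Python scripts to look and compute and a tool call to move; the robot and the scene stay as the last step left them, time stands still between calls to the robot, and variables do not carry over. Pictures are saved under pics/ and viewed, and the job is handed in when it is done.

Besides the shell and the picture viewer there is one more tool, called after "Emit:" as name(argument=value, ...) on one line, values as JSON. drive_tool: Moves the arm, as the interface text tells. Its arguments: {"type":"object","properties":{"increments":{"type":"array"},"force":{"type":"number"}},"required":["increments"]}

```bash
mkdir -p pics; cat > h.py <<'E'
import numpy as np,cv2
from plant import bot
def ray(p,uv):
    K=np.array(p["intrinsics"]);E=np.array(p["extrinsics"])
    d=np.linalg.inv(K)@np.array([uv[0],uv[1],1.]);d=E[:3,:3]@np.array([d[0],-d[1],-d[2]])
    return E[:3,3],d
def at_z(p,uv,z):
    o,d=ray(p,uv);return o+d*(z-o[2])/d[2]
def proj(p,X):
    K=np.array(p["intrinsics"]);E=np.array(p["extrinsics"])
    c=np.linalg.inv(E)@np.append(X,1);q=K@np.array([c[0],-c[1],-c[2]]);return q[:2]/q[2]
def save(p,n): cv2.imwrite("pics/"+n+".png",cv2.cvtColor(p["color"],cv2.COLOR_RGB2BGR))
E
python3 - <<'E'
from h import *
np.set_printoptions(precision=4,suppress=True)
s=bot.sense();print(s["clock"],s["position"],s["ee_rot"],s["force"],s["gripper_width"])
H=dict(press_far=.122,press_left=.122,press_near=.122,press_right=.122,cone=.087,speaker=0,jar=0,capacitor=0,screwdriver=.012)
for n in("scene","top"):
    p=bot.snapshot(n);save(p,n+"0");print(n,np.array(p["extrinsics"])[:3,3],[k for k in p])
    for l,z in H.items():
        for r in bot.spot_point(p,l)[:1]: print(l,round(r["score"],2),r["uv"],at_z(p,r["uv"],z))
E
```

```text
0.0 [0.1793 0.6241 0.2303] [[-0.9611  0.2761 -0.0004]
 [ 0.2761  0.9611 -0.0019]
 [-0.0002 -0.002  -1.    ]] [0.2271 0.6209 0.5216] 0.08543545979340648
scene [ 1.2359 -0.4549  0.9435] ['color', 'intrinsics', 'extrinsics', 'shot']
press_far 0.86 [247.4, 230.0] [ 0.6135 -0.143   0.122 ]
press_left 0.69 [257.1, 193.2] [ 0.5329 -0.0651  0.122 ]
press_near 0.65 [220.5, 185.5] [ 0.4595 -0.1198  0.122 ]
press_right 0.8 [206.3, 216.4] [ 0.525  -0.1943  0.122 ]
cone 0.58 [236.0, 219.5] [ 0.5444 -0.1336  0.087 ]
speaker 0.61 [235.5, 242.2] [ 0.5362 -0.1405  0.    ]
capacitor 0.86 [159.2, 267.7] [ 0.4934 -0.3206  0.    ]
screwdriver 0.76 [291.3, 210.7] [0.5438 0.0224 0.012 ]
top [0.5185 0.0635 0.8866] ['color', 'intrinsics', 'extrinsics', 'shot']
press_far 0.68 [419.5, 188.6] [ 0.5985 -0.141   0.122 ]
press_left 0.76 [382.6, 218.7] [ 0.5397 -0.0681  0.122 ]
press_near 0.69 [411.4, 258.8] [ 0.4633 -0.1226  0.122 ]
press_right 0.91 [453.4, 225.6] [ 0.5268 -0.2054  0.122 ]
cone 0.65 [412.8, 218.7] [ 0.5409 -0.1354  0.087 ]
speaker 0.73 [403.4, 222.4] [ 0.535  -0.1358  0.    ]
jar 0.98 [481.2, 194.7] [ 0.598  -0.3137  0.    ]
capacitor 0.91 [486.8, 243.4] [ 0.4887 -0.3225  0.    ]
screwdriver 0.94 [332.1, 220.7] [0.5381 0.0245 0.012 ]
```

View pics/scene0.png

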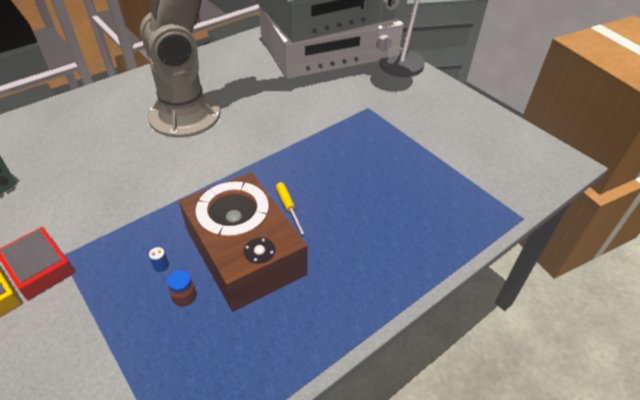

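View pics/top0.png

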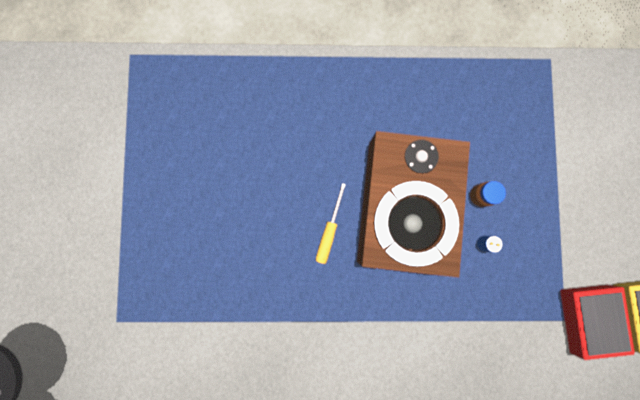

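The scene picture shows the speaker with its white ring centred near (232,208). In the top picture the ring is near (417,223), the tweeter near (422,156), the jar at (491,193), the capacitor at (494,244) and the screwdriver at (330,225). Next I'll fit the ring outline.

```bash
python3 - <<'E'
from h import *
from scipy.optimize import least_squares
np.set_printoptions(precision=4,suppress=True)
for n,(u0,v0) in dict(scene=(232,208),top=(417,223)).items():
    p=bot.snapshot(n);c=p["color"].astype(int)
    m=((c.min(2)>170)&(c.max(2)-c.min(2)<40)).astype(np.uint8)
    lab=cv2.connectedComponents(m)[1]
    M=np.zeros_like(m);yy,xx=np.mgrid[:400,:640]
    M[(m>0)&(np.hypot(xx-u0,yy-v0)<48)]=1
    M=cv2.morphologyEx(M,cv2.MORPH_CLOSE,np.ones((5,5)))
    cs=cv2.findContours(M,cv2.RETR_EXTERNAL,cv2.CHAIN_APPROX_NONE)[0];cs=max(cs,key=len)
    W=np.array([at_z(p,q,.122)[:2] for q in cs[:,0,:].astype(float)])
    f=least_squares(lambda x:np.hypot(W[:,0]-x[0],W[:,1]-x[1])-x[2],[.54,-.13,.08],loss='soft_l1',f_scale=.001)
    print(n,f.x,M.sum(),np.abs(f.fun).mean())
    for uv in ([(422,156.5)] if n=="top" else [(259.5,250)]): 
        t=at_z(p,uv,.120);print("tw",t, np.hypot(*(t[:2]-f.x[:2])),np.degrees(np.arctan2(t[1]-f.x[1],t[0]-f.x[0])))
    im=p["color"].copy()
    o=(160,140) if n=="scene" else (350,120)
    z=cv2.resize(im[o[1]:o[1]+170,o[0]:o[0]+180],None,fx=3.5,fy=3.5,interpolation=cv2.INTER_CUBIC);save(dict(color=z[:600,:800]),n+"z")
E
```

```text
scene [ 0.5194 -0.1304  0.0915] 2371 0.017797363864915153
tw [ 0.6735 -0.1515  0.12  ] 0.15560933660819914 -7.774768540250466
top [ 0.5321 -0.1338  0.0814] 3214 0.0005550085534142985
tw [ 0.6623 -0.1478  0.12  ] 0.13090563948536338 -6.139284420176155
```

View pics/topz.png

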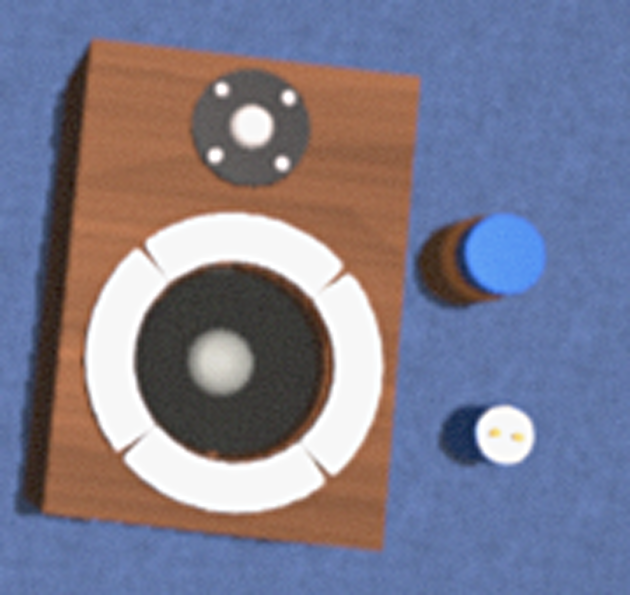

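View pics/scenez.png

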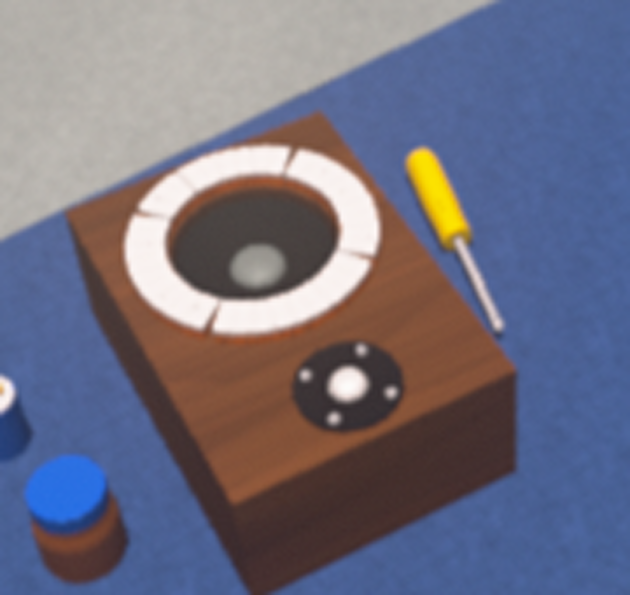

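The top picture gives a clean fit: centre (0.532, -0.134), radius 81.4 mm against 81 expected, and a tweeter distance of 131 mm against 134. Yaw is about -6.3°. I'll move over with the fingers shut.

Emit:
drive_tool(increments=[[0.5,-1,0,0,0,0.6,-1],[0.5,-1,0,0,0,0.6,-1],[0.5,-1,0,0,0,0.6,-1],[0.5,-1,0,0,0,0.6,-1],[0.5,-1,0,0,0,0,-1],[0.5,-1,0,0,0,0,-1],[0.5,-1,0,0,0,0,-1],[0.5,-1,0,0,0,0,-1]], force=40)

```text
clock: 1.77
position: [0.2758, 0.4228, 0.2306]
ee_rot: [[-0.996, 0.09, -0.003], [0.09, 0.996, 0.005], [0.004, 0.005, -1.0]]
force: [0.4, 0.4, 0.2]
gripper_width: 0.0002
```

Emit:
drive_tool(increments=[[0.54,-1,0,0,0,0,-1],[0.54,-1,0,0,0,0,-1],[0.54,-1,0,0,0,0,-1],[0.54,-1,0,0,0,0,-1],[0.54,-1,0,0,0,0,-1],[0.54,-1,0,0,0,0,-1],[0.54,-1,0,0,0,0,-1],[0.54,-1,0,0,0,0,-1]])

```text
clock: 2.43
position: [0.3878, 0.2122, 0.2327]
ee_rot: [[-0.996, 0.089, -0.0], [0.088, 0.996, 0.01], [0.001, 0.01, -1.0]]
force: [0.8, 0.3, 0.1]
gripper_width: 0.0003
```

Emit:
drive_tool(increments=[[0.54,-1,0,0,0,0,-1],[0.54,-1,0,0,0,0,-1],[0.54,-1,0,0,0,0,-1],[0.54,-1,0,0,0,0,-1],[0.54,-1,0,0,0,0,-1],[0.54,-1,0,0,0,0,-1],[0.54,-1,0,0,0,0,-1],[0.54,-1,0,0,0,0,-1]])

```text
clock: 3.1
position: [0.5002, 0.0013, 0.2356]
ee_rot: [[-0.996, 0.088, 0.006], [0.088, 0.996, 0.015], [-0.005, 0.016, -1.0]]
force: [0.6, 1.2, -0.1]
gripper_width: 0.0001
```

Emit:
drive_tool(increments=[[0.4,-0.6,-0.5,-0.2,0.1,0,-1],[0.4,-0.6,-0.5,0,0,0,-1],[0.4,-0.6,-0.7,0,0,0,-1],[0.3,-0.5,-0.7,0,0,0,-1],[0,0,-0.6,0,0,0,-1],[0,0,0,0,0,0,-1]])

```text
clock: 3.6
position: [0.5438, -0.068, 0.1609]
ee_rot: [[-0.995, 0.099, 0.009], [0.099, 0.995, -0.003], [-0.009, -0.002, -1.0]]
force: [0.3, 0.3, -0.3]
gripper_width: 0.0002
```

```bash
python3 - <<'E'
from h import *
np.set_printoptions(precision=4,suppress=True)
s=bot.sense();P=s["position"];print(P,s["ee_rot"],s["force"])
for n in("scene","top"):
    p=bot.snapshot(n);print(n,proj(p,P),[ (k,proj(p,np.array(X)).round(1)) for k,X in dict(c=(.532,-.134,.122),l=(.540,-.063,.122),n=(.4614,-.1262,.122),f=(.6026,-.1418,.122),r=(.524,-.2046,.122)).items()])
    q=proj(p,P);x,y=int(q[0])-80,int(q[1])-80
    z=cv2.resize(p["color"][y:y+160,x:x+160],None,fx=3.5,fy=3.5,interpolation=cv2.INTER_CUBIC);save(dict(color=z),n+"1");print(x,y)
E
```

```text
[ 0.5438 -0.068   0.1609] [[-0.9951  0.0989  0.0089]
 [ 0.0989  0.9951 -0.0025]
 [-0.0091 -0.0017 -1.    ]] [ 0.3405  0.3249 -0.3372]
scene [257.4225 184.5144] [('c', array([231.4, 206.2])), ('l', array([259.5, 194.6])), ('n', array([218.5, 187.1])), ('f', array([245.2, 226.7])), ('r', array([202. , 218.3]))]
177 104
top [386.1219 215.9212] [('c', array([416.6, 222.8])), ('l', array([379.9, 218.6])), ('n', array([413.3, 259.8])), ('f', array([419.9, 186.5])), ('r', array([453. , 227.1]))]
306 135
```

View pics/scene1.png

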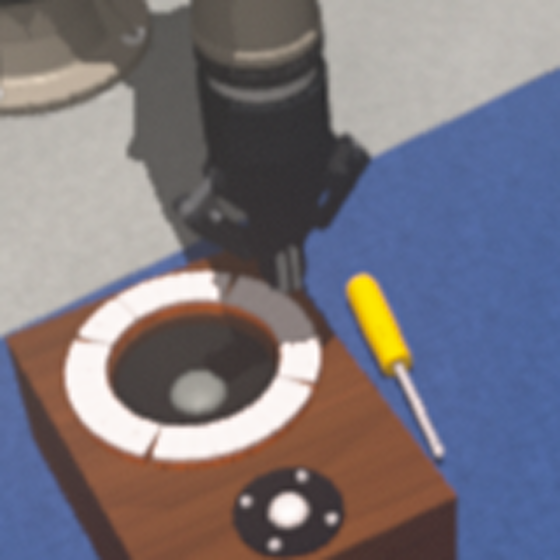

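View pics/top1.png

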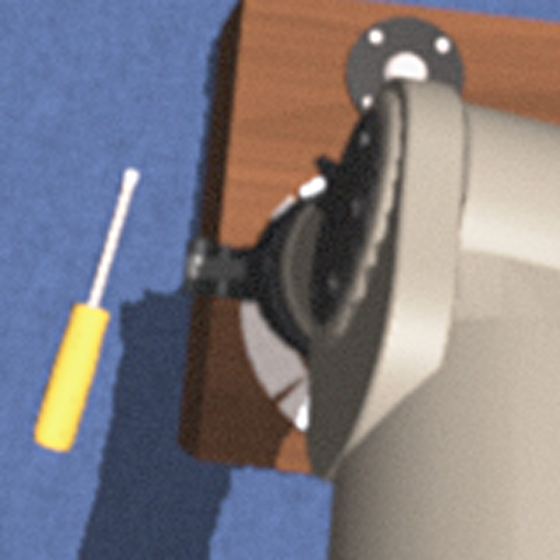

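The scene picture shows the shut tips above the left section at about (258,185), beside the screwdriver. I'll check the ring centre in the scene camera by projecting the circle before pressing.

```bash
python3 - <<'E'
from h import *
np.set_printoptions(precision=4,suppress=True)
p=bot.snapshot("scene")
im0=cv2.imread("pics/scene0.png").astype(int)
c=im0;m=((c.min(2)>170)).astype(np.uint8);yy,xx=np.mgrid[:400,:640]
m[np.hypot(xx-232,yy-208)>42]=0;m[(yy>232)&(xx>245)&(yy>-0.45*(xx-245)+238)]=0
n,l,st,ce=cv2.connectedComponentsWithStats(m);print(st[1:])
t=np.linspace(0,6.283,200)
for cx,cy in((.532,-.134),(.536,-.136),(.540,-.138),(.536,-.132)):
    q=np.array([proj(p,np.array([cx+.081*np.cos(a),cy+.081*np.sin(a),.122])) for a in t]);print(cx,cy,q.min(0),q.max(0))
E
```

```text
[[ 195  166   46   25  327]
 [ 196  182   72   53 1543]]
0.532 -0.134 [195.0493 181.1368] [267.1811 233.8473]
0.536 -0.136 [195.1117 182.4332] [267.4384 235.4332]
0.54 -0.138 [195.1745 183.7363] [267.697  237.0282]
0.536 -0.132 [196.7083 181.7197] [268.8983 234.556 ]
```

Both cameras agree to about 2-3 mm on centre (0.534, -0.134). I'll shift outwards slightly and come down on the left section.

Emit:
drive_tool(increments=[[-0.1,0.24,-0.4,0,0.1,0,-1],[0,0,-0.4,0,0,0,-1],[0,0,-0.3,0,0,0,-1],[0,0,-0.1,0,0,0,-1]])

```text
clock: 4.08
position: [0.5456, -0.0579, 0.1359]
ee_rot: [[-0.996, 0.093, 0.015], [0.093, 0.996, 0.001], [-0.015, 0.002, -1.0]]
force: [-0.3, 0.2, 0.0]
gripper_width: 0.0
```

Emit:
drive_tool(increments=[[-0.1,-0.16,-0.1,0,0.2,0,-1],[0,0,-0.15,0,0,0,-1],[0,0,-0.15,0,0,0,-1],[0,0,-0.1,0,0,0,-1]])

```text
clock: 4.42
position: [0.5426, -0.0616, 0.1219]
ee_rot: [[-0.996, 0.092, -0.001], [0.092, 0.996, 0.001], [0.001, 0.001, -1.0]]
force: [-1.9, 0.3, 2.6]
gripper_width: 0.0001
```

Contact is at z≈0.122, as expected. Pressing gently.

Emit:
drive_tool(increments=[[0,0,-0.12,0,0,0,-1],[0,0,-0.12,0,0,0,-1],[0,0,-0.12,0,0,0,-1]])

```text
clock: 4.67
position: [0.543, -0.0617, 0.1135]
ee_rot: [[-0.996, 0.092, -0.0], [0.092, 0.996, 0.002], [0.001, 0.002, -1.0]]
force: [-3.0, 0.6, 14.6]
gripper_width: -0.0001
```

Emit:
drive_tool(increments=[[0,0,-0.06,0,0,0,-1],[0,0,-0.04,0,0,0,-1]])

```text
clock: 4.83
position: [0.5431, -0.0617, 0.1137]
ee_rot: [[-0.996, 0.093, -0.001], [0.093, 0.996, 0.005], [0.002, 0.005, -1.0]]
force: [-3.6, 1.0, 10.0]
gripper_width: 0.0002
```

Left is home: z held at 0.1137 while force was applied. I'll lift and go to the far section at (0.604, -0.142).

Emit:
drive_tool(increments=[[0,0,0.6,0,0,0,-1],[0,0,0.6,0,0,0,-1],[0.6,-0.8,0,-0.1,0,0,-1],[0.6,-0.8,0,0,0,0,-1],[0.6,-0.8,0,0,0,0,-1],[0.5,-0.6,0,0,0,0,-1],[0,0,0,0,0,0,-1],[0,0,0,0,0,0,-1]])

```text
clock: 5.5
position: [0.603, -0.1386, 0.1442]
ee_rot: [[-0.996, 0.089, 0.0], [0.089, 0.996, -0.002], [-0.0, -0.002, -1.0]]
force: [-0.9, 0.8, -0.5]
gripper_width: -0.0002
```

Emit:
drive_tool(increments=[[0.06,-0.1,-0.3,0,0,0.1,-1],[0,0,-0.2,0,0,0,-1],[0,0,-0.15,0,0,0,-1],[0,0,-0.12,0,0,0,-1]])

```text
clock: 5.83
position: [0.6032, -0.1389, 0.1225]
ee_rot: [[-0.997, 0.08, -0.001], [0.08, 0.997, 0.0], [0.001, 0.0, -1.0]]
force: [-0.1, 0.0, 0.1]
gripper_width: 0.0
```

Emit:
drive_tool(increments=[[0,0,-0.12,0,0,0,-1],[0,0,-0.12,0,0,0,-1],[0,0,-0.12,0,0,0,-1],[0,0,-0.1,0,0,0,-1]])

```text
clock: 6.17
position: [0.6034, -0.1384, 0.1133]
ee_rot: [[-0.997, 0.078, 0.0], [0.078, 0.997, 0.0], [-0.0, 0.0, -1.0]]
force: [-7.2, 2.5, 25.1]
gripper_width: 0.0002
```

Emit:
drive_tool(increments=[[0,0,-0.06,0,0,0,-1],[0,0,-0.04,0,0,0,-1]])

```text
clock: 6.33
position: [0.6032, -0.1384, 0.114]
ee_rot: [[-0.997, 0.077, 0.0], [0.077, 0.997, 0.002], [-0.0, 0.002, -1.0]]
force: [-1.7, -0.2, 3.7]
gripper_width: -0.0001
```

Far is home (stopped at 0.1133, 25 N). Next is the right section at (0.526, -0.206).

Emit:
drive_tool(increments=[[0,0,0.6,0,0,0,-1],[0,0,0.6,0,0,0,-1],[-0.7,-0.6,0,0,0,0.1,-1],[-0.8,-0.7,0,0,0,0.1,-1],[-0.8,-0.7,0,0,0,0,-1],[-0.7,-0.6,0,0,0,0,-1],[0,0,0,0,0,0,-1],[0,0,0,0,0,0,-1]])

```text
clock: 7.0
position: [0.5251, -0.1989, 0.143]
ee_rot: [[-0.999, 0.054, -0.0], [0.054, 0.999, 0.007], [0.0, 0.007, -1.0]]
force: [0.1, 0.5, -0.1]
gripper_width: -0.0001
```

Emit:
drive_tool(increments=[[0.05,-0.3,-0.25,-0.1,0,-0.6,-1],[0,0,-0.2,0,0,0,-1],[0,0,-0.15,0,0,0,-1],[0,0,-0.1,0,0,0,-1]])

```text
clock: 7.33
position: [0.5281, -0.2036, 0.1245]
ee_rot: [[-0.996, 0.093, 0.002], [0.093, 0.996, 0.001], [-0.001, 0.001, -1.0]]
force: [0.3, -0.6, 0.5]
gripper_width: -0.0002
```

Emit:
drive_tool(increments=[[-0.05,-0.1,-0.05,0,0,0,-1],[0,0,-0.12,0,0,0,-1],[0,0,-0.12,0,0,0,-1],[0,0,-0.12,0,0,0,-1],[0,0,-0.1,0,0,0,-1]])

```text
clock: 7.75
position: [0.5278, -0.205, 0.1131]
ee_rot: [[-0.996, 0.087, 0.0], [0.087, 0.996, 0.003], [0.0, 0.003, -1.0]]
force: [-8.5, 3.6, 28.9]
gripper_width: -0.0002
```

Emit:
drive_tool(increments=[[0,0,-0.08,0,0,0,-1],[0,0,-0.06,0,0,0,-1]])

```text
clock: 7.92
position: [0.5277, -0.2049, 0.1138]
ee_rot: [[-0.996, 0.087, -0.001], [0.087, 0.996, 0.006], [0.001, 0.006, -1.0]]
force: [-3.6, 1.9, 10.4]
gripper_width: -0.0001
```

Right is home. Last is the near section at (0.463, -0.126).

Emit:
drive_tool(increments=[[0,0,0.6,0,0,0,-1],[0,0,0.6,0,0,0,-1],[-0.6,0.7,0,-0.1,0,0,-1],[-0.7,0.8,0,0,0,-0.2,-1],[-0.7,0.8,0,0,0,0,-1],[-0.6,0.8,0,0,0,0,-1],[0,0,0,0,0,0,-1],[0,0,0,0,0,0,-1]])

```text
clock: 8.58
position: [0.4619, -0.1248, 0.1449]
ee_rot: [[-0.995, 0.1, 0.004], [0.1, 0.995, -0.002], [-0.004, -0.001, -1.0]]
force: [0.2, -0.2, 0.6]
gripper_width: 0.0001
```

Emit:
drive_tool(increments=[[0,0,-0.3,0,0,0,-1],[0,0,-0.25,0,0,0,-1],[0,0,-0.15,0,0,0,-1],[0,0,-0.1,0,0,0,-1]])

```text
clock: 8.92
position: [0.4639, -0.1263, 0.1233]
ee_rot: [[-0.995, 0.101, 0.007], [0.101, 0.995, -0.003], [-0.007, -0.003, -1.0]]
force: [0.5, -0.4, -1.1]
gripper_width: -0.0001
```

Emit:
drive_tool(increments=[[-0.05,0,-0.12,0,0.1,0,-1],[0,0,-0.12,0,0,0,-1],[0,0,-0.12,0,0,0,-1],[0,0,-0.12,0,0,0,-1]])

```text
clock: 9.25
position: [0.4639, -0.1273, 0.1126]
ee_rot: [[-0.995, 0.104, -0.004], [0.104, 0.995, -0.001], [0.004, -0.001, -1.0]]
force: [-14.3, 6.6, 48.5]
gripper_width: 0.0003
```

Emit:
drive_tool(increments=[[0,0,-0.08,0,0,0,-1],[0,0,-0.06,0,0,0,-1]])

```text
clock: 9.42
position: [0.4639, -0.1273, 0.1137]
ee_rot: [[-0.994, 0.106, -0.007], [0.106, 0.994, 0.005], [0.008, 0.004, -1.0]]
force: [-6.6, 2.9, 12.9]
gripper_width: 0.0
```

Near is home too (peak reading 48 N, under the 70 N limit). Lifting and moving clear.

Emit:
drive_tool(increments=[[0,0,0.6,0,0,0,-1],[0,0,1,0,0,0,-1],[0,0,1,0,0,0,-1],[0,1,0.5,0,0,0,-1],[0,1,0,0,0,0,-1],[0,1,0,0,0,0,-1],[0,1,0,0,0,0,-1],[0,1,0,0,0,0,-1]])

```text
clock: 10.08
position: [0.4642, -0.0086, 0.1951]
ee_rot: [[-0.992, 0.126, -0.005], [0.126, 0.992, -0.0], [0.005, -0.001, -1.0]]
force: [1.4, -0.7, 0.0]
gripper_width: -0.0001
```

Emit:
drive_tool(increments=[[0,1,0,0,0,0,-1],[0,1,0,0,0,0,-1],[0,1,0,0,0,0,-1],[0,1,0,0,0,0,-1],[0,1,0,0,0,0,-1],[0,1,0,0,0,0,-1],[0,0.5,0,0,0,0,-1],[0,0,0,0,0,0,-1]])

```text
clock: 10.75
position: [0.4641, 0.1648, 0.1926]
ee_rot: [[-0.992, 0.122, -0.005], [0.122, 0.992, -0.001], [0.005, -0.001, -1.0]]
force: [-0.7, 0.3, 0.3]
gripper_width: 0.0003
```

```bash
python3 - <<'E'
from h import *
np.set_printoptions(precision=4,suppress=True)
for n,o in dict(scene=(160,140),top=(350,120)).items():
    p=bot.snapshot(n);a=cv2.imread(f"pics/{n}0.png")[:,:,::-1]
    f=lambda im:cv2.resize(im[o[1]:o[1]+150,o[0]:o[0]+160],None,fx=2.5,fy=2.5,interpolation=cv2.INTER_CUBIC)
    save(dict(color=np.hstack([f(a),f(p["color"])])),n+"2")
    for l,z in dict(speaker=0,jar=0,capacitor=0,screwdriver=.012).items():
        for r in bot.spot_point(p,l)[:1]: print(n,l,round(r["score"],2),r["uv"],at_z(p,r["uv"],z))
print(bot.sense()["position"],bot.sense()["force"])
E
```

```text
scene speaker 0.71 [236.1, 240.7] [ 0.5331 -0.1369  0.    ]
scene jar 0.77 [182.9, 299.3] [ 0.6031 -0.3167  0.    ]
scene capacitor 0.88 [160.6, 265.4] [ 0.4893 -0.3152  0.    ]
scene screwdriver 0.82 [290.8, 212.3] [0.5475 0.0181 0.012 ]
top speaker 0.78 [402.5, 223.3] [ 0.533  -0.1337  0.    ]
top jar 0.98 [479.8, 196.4] [ 0.5942 -0.3104  0.    ]
top capacitor 0.58 [486.4, 244.7] [ 0.4858 -0.3214  0.    ]
top screwdriver 0.64 [332.9, 221.6] [0.5361 0.0227 0.012 ]
[0.4643 0.1614 0.1932] [ 0.5065 -0.3106 -0.0194]
```

View pics/scene2.png

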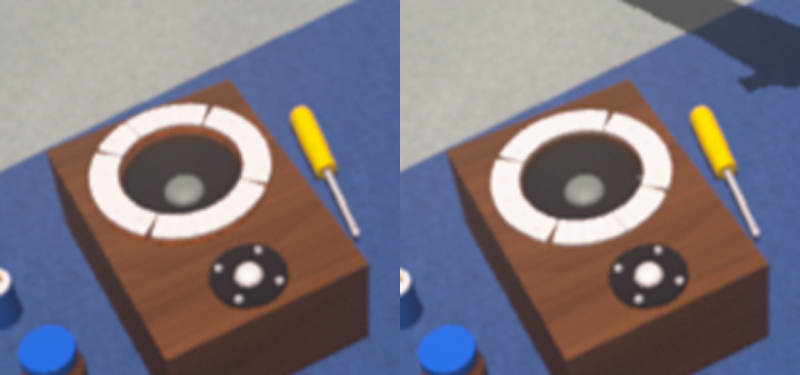

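View pics/top2.png

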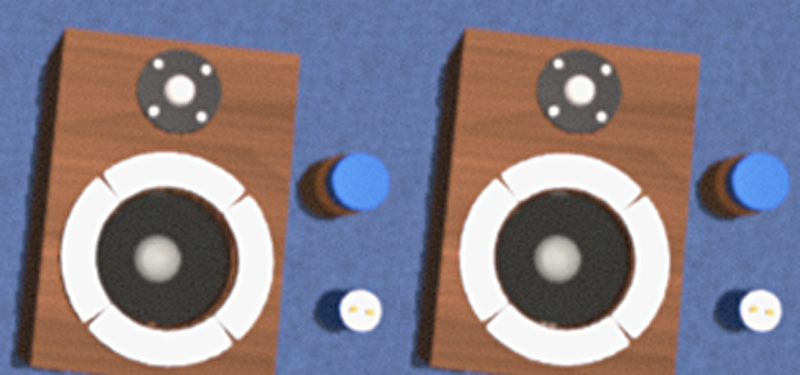

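The before/after pairs show that the orange edge at the front of the ring is gone. The ring sits lower by the same amount all round, and the speaker and bystanders haven't moved. Handing in.

```bash
python3 -c "
from plant import bot
print(bot.sign_off())"
```

```text
the job is handed in; nothing more can be done
None
```

I pressed all four ring sections home with the shut fingertips, in the order left, far, right, near, and handed the job in at about 11 s of the 45 s allowed. No verdict came back.

- **Sections:** each one stopped firmly at a fingertip height of 113–114 mm, where 114 mm is home, and stayed there under a second small press. In the last pictures the orange edge is gone and the ring sits evenly low.
- **Force:** the highest wrist reading I saw was about 48 N upward (51 N in all), at the end of the near section's press, under the 70 N limit. Readings came only at the end of each move, so a brief peak in between would not show.
- **Cone:** the fingertips never went below about 112.5 mm in the readings. The cone's rim is at about 103 mm, so they stayed clear of it.
- **Speaker and bystanders:** the before and after pictures show no visible movement. The network positions from before and after differ by 2–7 mm, about their own scatter.
- **Disagreements:** my first ring fit in the scene picture failed because it took in other bright spots. After I cleaned it up, the two cameras agreed on the ring centre to about 3 mm.

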